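# Stack a bead mould in its holder and close the keeper

## Task

Load the bead mould into its holder: set the thick square mould body on the floor of the pocket, then the thinner square spacer on it, then the round top disc, each flat, the same way up as it lies now and fully down between the corner guides, letting go of each before the next. Then swing the keeper bar over the stack until it reaches its stop, let go, and leave the jar, the bowl and the brush where they are.

Things in the scene. Friction and masses are not known exactly. Their poses are not given: they have to be found in the camera images.
- holder: Fixed holder: grey base plate 116 x 200 x 12 mm with four steel L-shaped corner guides round a square pocket, and a post carrying the keeper bar. Origin: on the bench under the pocket's middle. x, y run along the pocket's sides, z up; the post is 115 mm from the middle on the +y side; the plate spans y -55 to +145 mm. Turned up to 15 degrees from the robot's x.
- pocket (a point): Middle of the pocket floor, 12 mm above the bench. Pocket 70 x 70 mm between 6 mm thick guides, straight to 58 mm above this floor, flaring outwards to 65 mm. In the middle of each side is a 46 mm wide gap, open outwards, for a finger; the holder's +x and -x sides have most room for the gripper. The full stack ends 70 mm above this floor, 4 mm under the keeper bar.
- mould_body: Aluminium block, 65 x 65 mm square and 40 mm tall, about 0.4 kg, with a round cavity 44 mm wide and 18 mm deep in its top. Origin: middle of its underside; x and y square with its sides, z up. Loose on the bench, cavity upwards.
- spacer: Aluminium square plate 65 x 65 mm, 16 mm thick, about 0.12 kg, with a 44 mm round hole right through. Origin: middle of its underside; x and y square with its sides, z up. Loose, flat on the bench.
- top_disc: Solid aluminium round disc, 65 mm diameter, 14 mm thick, about 0.13 kg, with small chamfers. Origin: middle of its underside, z up. Loose, flat on the bench.
- keeper (a joint): Angle of the keeper bar about its upright pivot, rad: 0 = closed at its stop, bar pointing along the holder's -y over the middle of the pocket; grows to 1.75 as it opens, clockwise seen from above; at 1.57 the bar points along the holder's -x. Swings level, no spring, light friction (under 2 N at the handle): stays where left.
- keeper_pivot (a point): On the keeper's pivot axis, at the underside of the bar, 86 mm above the bench. The bar is steel, 22 mm wide, 8 mm thick (86 to 94 mm above the bench) and reaches 146 mm from the pivot.
- keeper_handle (a point): Grip point on the keeper's handle: an upright black round post of 16 mm diameter, 45 mm tall, standing on the bar 130 mm from the pivot axis (94 to 139 mm above the bench). This point is on the post's axis, 117 mm above the bench.
- jar: Bystander: closed amber jar, 70 mm wide, 60 mm tall. Origin: middle of its underside.
- bowl: Bystander: white bowl, 96 mm wide, 40 mm tall. Origin: middle of its underside.
- brush: Bystander: flat brush with a wooden handle, 200 mm long, 42 mm wide, 20 mm high, lying on the bench. Origin: under its middle; bristles towards its x.

How it is judged:
By the outcome, as a careful person would: the job done as asked, in the order asked, and still so for the second after the job is handed in, with the robot touching nothing.
It also fails if it takes over 72 s, if anything falls off the work surface, if the arm or the gripper's body presses on something with over 40 N, if the wrist force passes 120 N, or if a joint passes its speed limit or range.

## Robot

A 6-joint arm with a two-finger parallel gripper is mounted at the origin on the work surface. World frame = base frame: x ahead of the robot, y to its left, z up, the work surface at z = 0. Lengths are in mm, angles in degrees, forces in N, time in s.
With the tool pointing down it reaches from about 300 to 850 mm from the base axis. Payload 4.2 kg.
Tool frame: the origin (TCP) lies on the centre line of the jaws, within the pads' length; the fingertips stand 14 mm ahead of it and the grasp point (between the pads) lies 5 mm behind it (env.finger_overhang is the z of the fingertips in the tool frame, in mm); z points along the fingers, y is the line along which they close (so a half turn about z gives the same grasp; the last joint's range is limited). The gripper opens to 91 mm and grips with 3 to 60 N. Pads are 32 mm wide; open, the fingers measure 118 mm over their backs; the gripper's body (76 mm by 178 mm) begins 60 mm behind the grasp point.
Start: joints at [-65.26, 18.312, 89.639, -0, 72.044, -1.146], TCP at [251.042, -517.32, 227.976] pointing down, gripper open.
Joint ranges: [-177.97, 177.97], [-48.28, 115.42], [12.27, 149.76], [-77.06, 257.06], [2.81, 150.46], [-146.56, 146.56]. Speed limits (degrees/s): [147.25, 147.25, 180, 180, 180, 180].

## Interface

Orientations are given as [roll, pitch, yaw] about the fixed x, y, z axes, in that order (R = Rz(yaw) Ry(pitch) Rx(roll)).
In Python, from workcell import sensors, viewer, env gives the robot as it stands. The module is installed in compiled form; this text tells all that it offers.
- The arm moves only by the tool step_arm, never from a script. Its argument "plan" is one flat list of numbers, 6 for each row, row after row: the shift along the tool's x, y, z in cm, then the turn, a rotation vector about the tool's x, y, z in rad. In form: [x, y, z, wx, wy, wz, x, y, z, wx, wy, wz, ...]. A call has 1 to 5 rows; each row shifts and turns the commanded pose from where the row before left it, along the tool's axes as they then stand; what a row does not reach is not made up. A row lasts 1/12 s, in which the tool goes at most 41.7 mm and 7.16 degrees, less where a joint would pass 70% of its speed; a pose out of reach is approached as far as the arm can. A call is refused whole if a number of a shift passes 4.17 or a number of a turn 0.125, either way. A call with a gripper value outside its range is refused whole. "hand" is the finger opening in cm, from 0 to 9.12, set as the call begins (left out, the last holds). The fingers move at their own pace and stop on an object; "newtons" is the grip in N (left out, the last holds). Time passes only in rows, so rows that do not move let the fingers close. It gives the time, the measured TCP pose, the force, the opening and the grip force at its end, in the units of the state.
- sensors.state(): the state, without advancing time (a new reading comes with each control period).
- viewer.grab_frame(name): name is "side" or "top"; returns a dict with "img" (480x640x3 uint8, red, green, blue), "fx", "fy", "cx", "cy" (pixels), "k1" (the pictures are not rectified: a ray, as slopes to the right and down, at radius r is drawn at 1 + k1 r^2 times it, then the intrinsics apply), "position" and "attitude" of the camera in the world. Camera axes: x right, y down, z forward; pixel columns grow to the right and rows downward; lengths in mm; the calibration is good to about 2 mm. A picture is of the moment at which its call begins. There is no depth.
- env.job_done(): hands the job in; it is judged then, once.
Trained networks look in a picture, given as the dict that the camera call returned (one of the last four; its "shot" number tells which), for a name from the list of things; names that differ only in an ending like _2 or _b are one class to them, and where a whole thing is asked for, a point or a joint stands for the part that bears it (a point fixed in the world has none). Each returns a list of dicts, best first, with "score" (0 to 1); they miss things now and then, are a little off and sometimes report something else, mostly with a low value. They report only what shows in the picture. A call takes as long as a camera call.
- viewer.boxes_of(name, picture): "location" ([column, row] in pixels, amid what is visible of it).
- viewer.pinpoint(name, picture): "location" ([column, row] in pixels: a listed point, or the origin of a listed thing).
The state is a dict: "time_s": time; "qpos": joint angles; "qvel": joint speeds; "effort": joint torques, N m; "ee_pos": TCP position; "ee_rot": TCP orientation; "force": force on the tool from outside, world axes, zero at the start; "torque": the same for the moment, N m; "gripper_width": finger opening in mm; "gripper_force": force on a finger pad.
Only numpy, scipy, OpenCV 4.12 (cv2) and the standard library are available. Lean on these libraries where they do the work, as an engineer would, in place of code of your own. Each camera call takes 0.05 s, during which the arm holds its last target. There are 200 camera calls.

## Working session

There is one attempt and no reset: what is moved stays moved. The work goes in short steps, Python scripts to look and compute and a tool call to move; the robot and the scene stay as the last step left them, time stands still between calls to the robot, and variables do not carry over. Pictures are saved under pics/ and viewed, at most 10 in all, crops included, and the job is handed in when it is done.

Besides the shell and the picture viewer there is one more tool, called after "Emit:" as name(argument=value, ...), one argument or row to a line, values as JSON. step_arm: Moves the arm, as the interface text tells. Its arguments: {"type":"object","properties":{"plan":{"type":"array","items":{"type":"number"}},"hand":{"type":"number"},"newtons":{"type":"number"}},"required":["plan"]}

```bash
mkdir -p pics; cat > h.py <<'E'
import numpy as np, cv2
from workcell import sensors, viewer, env
from scipy.spatial.transform import Rotation as Ro
def att(p):
    a=np.array(p["attitude"],float)
    return a if a.shape==(3,3) else (Ro.from_quat(a).as_matrix() if a.size==4 else Ro.from_euler('xyz',a,degrees=True).as_matrix())
def ray(p,uv):
    x=np.array([(uv[0]-p["cx"])/p["fx"],(uv[1]-p["cy"])/p["fy"]]);s=x.copy()
    for _ in range(20): s=x/(1+p["k1"]*(s@s))
    return np.array(p["position"],float),att(p)@np.array([s[0],s[1],1.])
def onz(p,uv,z):
    o,d=ray(p,uv); return o+d*(z-o[2])/d[2]
def proj(p,P):
    c=att(p).T@(np.array(P,float)-np.array(p["position"])); s=c[:2]/c[2]; s=s*(1+p["k1"]*(s@s))
    return np.array([p["cx"]+p["fx"]*s[0],p["cy"]+p["fy"]*s[1]])
def save(p,n): cv2.imwrite("pics/"+n,p["img"][:,:,::-1])
E
python3 - <<'E'
from h import *
print(sensors.state(), env.finger_overhang)
Z=dict(holder=0,pocket=12,mould_body=0,spacer=0,top_disc=0,keeper=90,keeper_pivot=86,keeper_handle=117,jar=0,bowl=0,brush=0)
for c in("top","side"):
    p=viewer.grab_frame(c); save(p,c+"0.png"); print(c,p["position"],p["attitude"],p["fx"],p["k1"])
    for n,z in Z.items():
        for d in viewer.pinpoint(n,p)[:2]: print(n,np.round(d["location"],1),round(d["score"],2),np.round(onz(p,d["location"],z),1))
E
```

```text
{'time_s': 0.0, 'qpos': array([-6.52586729e+01,  1.83516251e+01,  8.97077752e+01,  9.94470422e-06,
        7.20432913e+01, -1.14599910e+00]), 'qvel': array([ 0.0479949 , -0.08610432, -0.03611945, -0.00664321, -0.07921981,
        0.02989658]), 'effort': array([-9.80275308e-05, -4.12469566e+01, -2.31970561e+01,  7.27820559e-02,
        4.56836284e-02, -1.23613263e-04]), 'ee_pos': array([ 250.8415603 , -516.85635051,  227.1111434 ]), 'ee_rot': array([-1.79897329e+02, -2.06329665e-03,  2.58873213e+01]), 'force': array([-0.19560954, -0.36265092,  1.21503537]), 'torque': array([-0.01810048, -0.01610926, -0.04509564]), 'gripper_force': 0.0, 'gripper_width': 91.16678210184286} 14.0
top [ 344.43766968   53.70482103 1388.21343894] [-1.67792967e+02 -8.29636584e-02 -9.38037317e+01] 538.0156469800327 -0.11699036956477368
holder [282.  240.6] 0.93 [635.7 147.1   0. ]
holder [169.2 240.4] 0.6 [656.  447.5   0. ]
pocket [274.6 241.4] 0.76 [632.4 165.7  12. ]
mould_body [462.8 262.4] 0.7 [ 545.7 -324.1    0. ]
spacer [402.3 231.7] 0.56 [ 638.7 -172.     0. ]
top_disc [395.9 307.7] 0.84 [ 440.1 -136.5    0. ]
top_disc [460.3 262.7] 0.44 [ 545.4 -317.3    0. ]Traceback (most recent call last):
  File "<stdin>", line 7, in <module>
ValueError: it knows: bowl, brush, holder, jar, keeper_handle, keeper_pivot, mould_body, pocket, spacer, top_disc
```

```bash
python3 - <<'E'
from h import *
Z=dict(holder=0,pocket=12,mould_body=0,spacer=0,top_disc=0,keeper_pivot=86,keeper_handle=117,jar=0,bowl=0,brush=0)
for c in("top","side"):
    p=viewer.grab_frame(c); save(p,c+"0.png"); print(c,p["position"],p["attitude"],p["fx"],p["k1"])
    for n,z in Z.items():
        for d in viewer.pinpoint(n,p)[:2]: print(n,np.round(d["location"],1),round(d["score"],2),np.round(onz(p,d["location"],z),1))
E
```

```text
top [ 344.43766968   53.70482103 1388.21343894] [-1.67792967e+02 -8.29636584e-02 -9.38037317e+01] 538.0156469800327 -0.11699036956477368
holder [281.5 243.9] 0.59 [627.  148.8   0. ]
pocket [275.5 241.5] 0.82 [631.9 163.4  12. ]
mould_body [461.8 262.4] 0.55 [ 545.9 -321.4    0. ]
spacer [401.5 228.6] 0.97 [ 647.2 -170.7    0. ]
top_disc [394.2 306.1] 0.91 [ 444.5 -132.5    0. ]
keeper_pivot [234.2 253.3] 0.77 [593.5 260.8  86. ]
keeper_handle [247.2 296.2] 0.7 [482.4 228.4 117. ]
jar [432.8 197.3] 0.64 [ 727.9 -263.8    0. ]
jar [392.8 311.6] 0.19 [ 430.7 -127.6    0. ]
bowl [173.1 240. ] 0.86 [656.4 436.9   0. ]
brush [350.7 186.5] 0.65 [772.2 -45.    0. ]
side [593.61943468 664.52388132 767.01531658] [-137.95003789   -0.4713958  -178.51309066] 466.46282856036987 -0.1247659280418209
holder [300.7 297.5] 0.97 [630.2 151.5   0. ]
pocket [295.9 294.3] 0.55 [639.3 152.4  12. ]
mould_body [340.8 145.8] 0.9 [ 546.5 -332.2    0. ]
spacer [305.2 184.4] 0.81 [ 634.9 -176.6    0. ]
spacer [270.5 155.9] 0.43 [ 729.5 -283.2    0. ]
top_disc [383.5 197. ] 0.77 [ 447.  -139.1    0. ]
keeper_pivot [318.3 326.5] 0.71 [594.1 265.9  86. ]
keeper_handle [385.6 295.7] 0.58 [482.7 222.1 117. ]
keeper_handle [340.8 147.8] 0.17 [ 553.8 -172.9  117. ]
jar [271.6 156.5] 0.7 [ 726.4 -280.8    0. ]
jar [299.6 295.9] 0.28 [632.6 147.8   0. ]
bowl [275.7 450.3] 0.67 [656.6 444.8   0. ]
brush [243.1 221.8] 0.78 [769.7 -47.4   0. ]
```

View pics/top0.png

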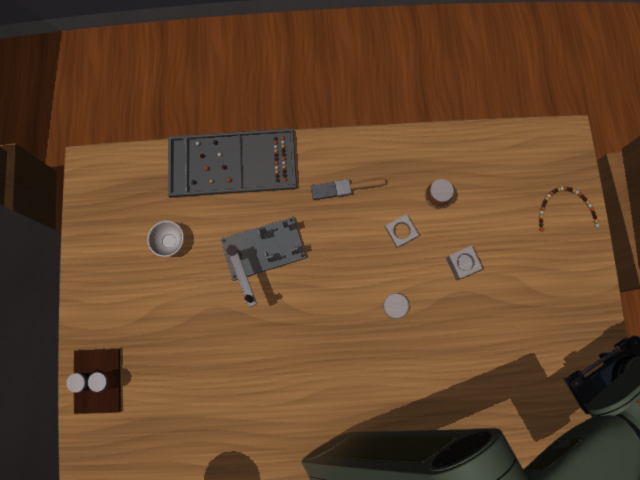

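View pics/side0.png

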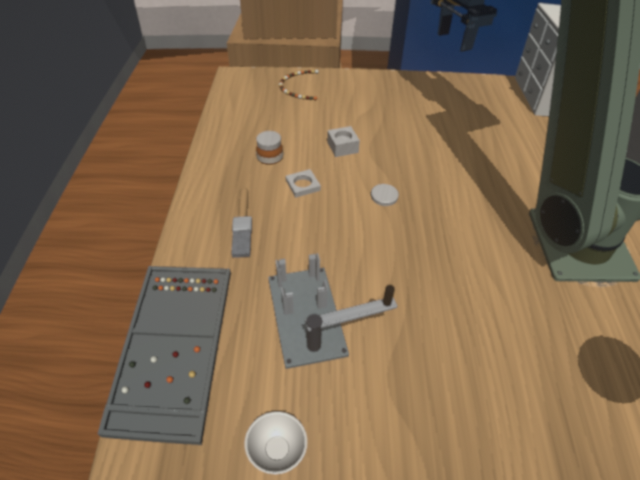

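```bash
python3 - <<'E'
from h import *
t=cv2.imread("pics/top0.png"); s=cv2.imread("pics/side0.png")
def m(i):
    f=i.astype(int); return (((f.max(2)-f.min(2))<0.28*f.max(2)+4)*255).astype(np.uint8)
def c(i,x,y,w,h,S): 
    return cv2.resize(i[y:y+h,x:x+w],(S[0],S[1]),interpolation=cv2.INTER_NEAREST)
rows=[]
for im,a,b in((t,(215,205,100,110),(375,170,120,155)),(s,(260,240,150,130),(255,120,150,90))):
    M=cv2.cvtColor(m(im),cv2.COLOR_GRAY2BGR)
    rows.append(np.hstack([c(q,*r,(200,300) if 0 else (200,290)) for q in(im,M) for r in(a,b)]))
cv2.imwrite("pics/c1.png",np.vstack(rows))
E
```

```text
(no output)
```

View pics/c1.png

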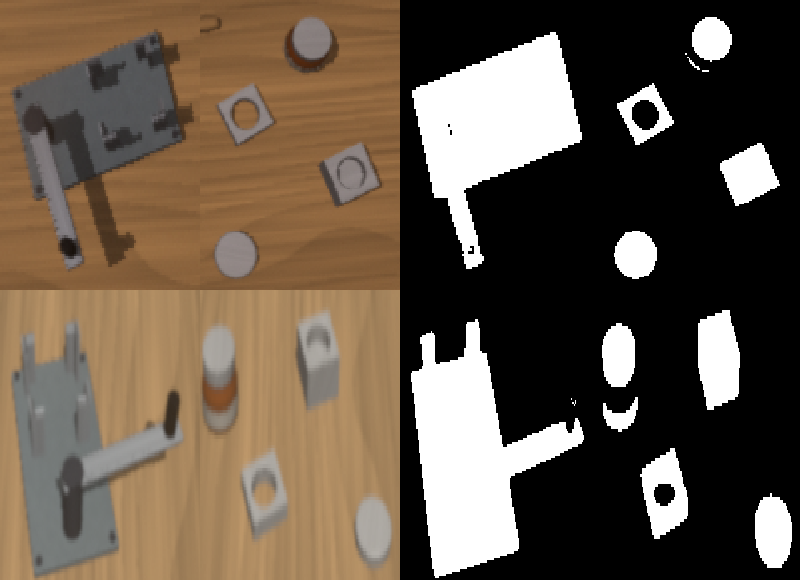

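```bash
cat > fit.py <<'E'
from h import *
from scipy.optimize import minimize
def mask(im,lo=0):
    f=im.astype(int); return ((f.max(2)-f.min(2))<0.28*f.max(2)+4)&(f.max(2)>lo)
def box(x0,x1,y0,y1,z0,z1): return np.array([[x,y,z] for x in(x0,x1) for y in(y0,y1) for z in(z0,z1)],float)
def cyl(r,z0,z1): return np.array([[r*np.cos(a),r*np.sin(a),z] for a in np.linspace(0,6.28,40) for z in(z0,z1)])
def pose(P,q): c,s=np.cos(q[2]),np.sin(q[2]); return np.c_[P[:,0]*c-P[:,1]*s+q[0],P[:,0]*s+P[:,1]*c+q[1],P[:,2]]
def render(p,parts,roi,k=4):
    x0,y0,w,h=roi; M=np.zeros((h*k,w*k),np.uint8)
    for P in parts:
        U=np.array([proj(p,a) for a in P]); U=(U+0.5-[x0,y0])*k-0.5
        cv2.fillConvexPoly(M,cv2.convexHull(np.round(U*16).astype(np.int32)),1,shift=4)
    return cv2.resize(M.astype(np.float32),(w,h),interpolation=cv2.INTER_AREA)
def fit(p,model,q0,roi,lo=0,fill=False,steps=(8,8,.15)):
    x0,y0,w,h=roi; m=mask(p["img"],lo)[y0:y0+h,x0:x0+w].astype(np.uint8)
    n,l,st,_=cv2.connectedComponentsWithStats(m); m=(l==1+np.argmax(st[1:,4])).astype(np.uint8)
    if fill:
        c,_=cv2.findContours(m,cv2.RETR_EXTERNAL,cv2.CHAIN_APPROX_NONE); cv2.drawContours(m,c,-1,1,-1)
    f=lambda q: np.abs(render(p,model(q),roi)-m).sum()
    best=None;q=np.array(q0,float)
    for sc in(1,.4,.2):
        S=np.vstack([q]+[q+sc*np.eye(len(q))[i]*steps[i] for i in range(len(q))])
        r=minimize(f,q,method="Nelder-Mead",options=dict(initial_simplex=S,xatol=.01,fatol=.01,maxiter=250)); q=r.x
    return q,r.fun,int(m.sum())
H=[box(-58,58,-55,145,0,12)]+[box(*sorted((a*23,a*41)),*sorted((b*23,b*41)),12,77) for a in(-1,1) for b in(-1,1)]
def bar(k): # keeper angle k: clockwise opening from -y towards -x
    P=box(-11,11,-146,11,86,94); c,s=np.cos(-k),np.sin(-k)
    return np.c_[P[:,0]*c-P[:,1]*s,P[:,0]*s+P[:,1]*c+115,P[:,2]]
hold=lambda q:[pose(P,q) for P in H]+[pose(bar(q[3]),q)]
body=lambda q:[pose(box(-32.5,32.5,-32.5,32.5,0,40),q)]
btop=lambda q:[pose(box(-32.5,32.5,-32.5,32.5,40,40),q)]
spc=lambda q:[pose(box(-32.5,32.5,-32.5,32.5,0,16),q)]
dsc=lambda q:[pose(cyl(32.5,0,13),[q[0],q[1],0])]
E
cat > m.py <<'E'
from fit import *
p={c:viewer.grab_frame(c) for c in("top","side")}
def go(n,c,*a,**k):
    q,e,s=fit(p[c],*a,**k); print(n,c,np.round(q[:2],1),np.round(np.degrees(q[2:]),1),round(float(e),1),s)
go("holder","top",hold,(632,155,.2,1.57),(215,205,100,110),steps=(8,8,.1,.1))
go("holder","side",hold,(632,155,.2,1.57),(255,240,150,130),steps=(8,8,.1,.1))
for lo in(0,110): go("bodytop lo%d"%lo,"top",btop,(545,-325,.4),(440,235,60,60),lo=lo,fill=True)
go("bodyfull","top",body,(545,-325,.4),(440,235,60,60),fill=True)
go("body","side",body,(545,-325,.4),(315,115,60,50),fill=True)
go("spc","top",spc,(640,-173,.4),(375,205,60,50),fill=True)
go("spc","side",spc,(640,-173,.4),(280,165,50,40),fill=True)
go("disc","top",dsc,(444,-135),(375,285,45,45),fill=True,steps=(6,6))
go("disc","side",dsc,(444,-135),(360,175,50,45),fill=True,steps=(6,6))
E
python3 m.py
```

```text
holder top [628.9 154. ] [13.8 85.9] 111.9 3617
holder side [629.4 149. ] [13.7 86.2] 193.6 6890
bodytop lo0 top [ 539.8 -316.6] [19.3] 109.3 742
bodytop lo110 top [ 541.7 -320.7] [19.8] 28.4 621
bodyfull top [ 542.  -321.1] [19.1] 28.0 742
body side [ 541.8 -327.8] [17.5] 28.4 782
spc top [ 640.6 -168.8] [24.3] 26.6 635
spc side [ 640.6 -174.7] [24.2] 24.8 681
disc top [ 445.5 -135.7] [] 23.8 511
disc side [ 445.4 -142.4] [] 23.1 509
```

Emit:
step_arm(
  plan=[0,0,0,0,0,0.12,3.76,-0.97,1.3,0,0,0,3.76,-0.97,1.3,0,0,0,3.76,-0.97,1.3,0,0,0,3.76,-0.97,1.3,0,0,0],
  hand=9.12,
  newtons=20,
)

```text
time_s: 1.92
ee_pos: [381.6, -430.8, 175.6]
ee_rot: [180.0, -0.0, 18.9]
force: [0.1, -1.0, 0.1]
gripper_width: 91.3
gripper_force: 0.0
```

Emit:
step_arm(
  plan=[3.76,-0.97,1.3,0,0,0,3.76,-0.97,1.3,0,0,0,3.76,-0.97,1.3,0,0,0,3.76,-0.97,1.3,0,0,0,3.76,-0.97,1.3,0,0,0],
)

```text
time_s: 2.33
ee_pos: [544.1, -323.3, 110.5]
ee_rot: [180.0, -0.0, 19.0]
force: [-0.4, -0.6, 0.2]
gripper_width: 91.7
gripper_force: 0.0
```

```bash
cat > go.py <<'E'
import sys
from h import *
# usage: go.py x y z yaw  -> rows needed from measured pose
s=sensors.state(); t=np.array(list(map(float,sys.argv[1:4]))); yaw=float(sys.argv[4])
p=np.array(s["ee_pos"]); y0=s["ee_rot"][2]; d=(y0-yaw+180)%360-180
n=int(np.ceil(abs(np.radians(d))/.125)); print("now",p.round(1),np.round(s["ee_rot"],2),"F",np.round(s["force"],1),"w",round(s["gripper_width"],1),"t",round(s["time_s"],2))
if n: print("turn",n,"x",round(np.radians(d)/n,4))
R=Ro.from_euler('xyz',[180,0,yaw],degrees=True).as_matrix(); v=R.T@(t-p)/10
m=max(1,int(np.ceil(np.linalg.norm(v[:2])/4.1))); print("xy",v[:2].round(2),m,"x",(v[:2]/m).round(3)," z",v[2].round(2))
E
python3 go.py 542 -324 19 19
```

```text
now [ 544.1 -323.3  110.5] [ 1.7997e+02 -1.0000e-02  1.9020e+01] F [-0.4 -0.6  0.2] w 91.7 t 2.33
turn 1 x 0.0004
xy [-0.22 -0.  ] 1 x [-0.219 -0.   ]  z 9.15
```

Emit:
step_arm(
  plan=[-0.2,0,3.0,0,0,0,0,0,3.0,0,0,0,0,0,2.0,0,0,0,0,0,1.15,0,0,0,0,0,0,0,0,0],
)

```text
time_s: 2.75
ee_pos: [539.2, -324.2, 16.7]
ee_rot: [-179.8, 0.2, 19.0]
force: [-0.2, 0.1, 0.5]
gripper_width: 91.7
gripper_force: 0.0
```

Emit:
step_arm(
  plan=[0,0,0,0,0,0,0,0,0,0,0,0,0,0,0,0,0,0,0,0,0,0,0,0,0,0,0,0,0,0],
  hand=5.8,
  newtons=20,
)

```text
time_s: 3.17
ee_pos: [540.8, -324.8, 20.9]
ee_rot: [-180.0, -0.1, 19.0]
force: [-2.0, 2.9, 7.0]
gripper_width: 65.1
gripper_force: 20.0
```

Emit:
step_arm(
  plan=[0,0,0,0,0,0,0,0,0,0,0,0,0,0,0,0,0,0],
)

```text
time_s: 3.42
ee_pos: [540.8, -324.8, 20.9]
ee_rot: [-180.0, -0.1, 19.0]
force: [-1.7, 3.1, 6.7]
gripper_width: 64.7
gripper_force: 20.0
```

Emit:
step_arm(
  plan=[0,0,0,0,0,0,0,0,0,0,0,0,0,0,-1,0,0,0,0,0,-2.5,0,0,0,0,0,-2.5,0,0,-0.1208],
  hand=9.12,
)

```text
time_s: 3.83
ee_pos: [540.1, -325.1, 79.6]
ee_rot: [-179.9, 0.1, 26.0]
force: [0.2, -0.0, -0.2]
gripper_width: 91.0
gripper_force: 0.0
```

Emit:
step_arm(
  plan=[0,0,0,0,0,-0.1208,0,0,0,0,0,-0.1208,0,0,0,0,0,-0.1208,0,0,0,0,0,-0.1208,0,0,0,0,0,-0.1208],
)

```text
time_s: 4.25
ee_pos: [540.9, -325.6, 80.3]
ee_rot: [179.9, 0.0, 60.9]
force: [0.1, -0.7, -0.1]
gripper_width: 91.1
gripper_force: 0.0
```

Emit:
step_arm(
  plan=[0,0,0,0,0,-0.1208,0,0,0,0,0,-0.1208,0,0,0,0,0,-0.1208,0,0,0,0,0,-0.1208,0,0,0,0,0,-0.1208],
)

```text
time_s: 4.67
ee_pos: [540.9, -325.6, 80.2]
ee_rot: [180.0, 0.1, 95.5]
force: [-0.4, 0.2, 0.2]
gripper_width: 91.5
gripper_force: 0.0
```

Emit:
step_arm(
  plan=[0,0,0,0,0,-0.1208,0,0,0,0,0,-0.1208,0,0,0,0,0,0],
)

```text
time_s: 4.92
ee_pos: [540.9, -325.6, 80.1]
ee_rot: [180.0, 0.1, 109.1]
force: [-0.3, 0.9, 0.4]
gripper_width: 91.5
gripper_force: 0.0
```

```bash
python3 go.py 540.8 -324.8 20 109
```

```text
now [ 540.9 -325.6   80.1] [1.7998e+02 6.0000e-02 1.0910e+02] F [-0.3  0.9  0.4] w 91.5 t 4.92
turn 1 x 0.0018
xy [0.08 0.02] 1 x [0.078 0.021]  z 6.01
```

Emit:
step_arm(
  plan=[0.08,0.02,3.0,0,0,0,0,0,2.0,0,0,0,0,0,1.0,0,0,0,0,0,0,0,0,0],
)

```text
time_s: 5.25
ee_pos: [539.2, -323.6, 17.3]
ee_rot: [-179.8, -0.2, 108.9]
force: [-0.8, -0.6, -0.3]
gripper_width: 91.2
gripper_force: 0.0
```

Emit:
step_arm(
  plan=[0,0,0,0,0,0,0,0,0,0,0,0,0,0,0,0,0,0,0,0,0,0,0,0,0,0,0,0,0,0],
  hand=5.8,
)

```text
time_s: 5.67
ee_pos: [541.4, -324.8, 20.7]
ee_rot: [179.9, 0.1, 109.0]
force: [1.1, -0.4, 2.5]
gripper_width: 64.8
gripper_force: 20.0
```

Emit:
step_arm(
  plan=[0,0,0,0,0,0,0,0,0,0,0,0],
)

```text
time_s: 5.83
ee_pos: [541.4, -324.8, 20.7]
ee_rot: [179.9, 0.1, 109.0]
force: [0.6, 0.5, 5.7]
gripper_width: 64.9
gripper_force: 20.0
```

Emit:
step_arm(
  plan=[0,0,0,0,0,0,0,0,0,0,0,0,0,0,0,0,0,0,0,0,-4,0,0,0,0,0,-4,0,0,0],
  hand=9.12,
)

```text
time_s: 6.25
ee_pos: [538.5, -323.2, 97.2]
ee_rot: [-179.7, -0.4, 109.0]
force: [1.3, -1.0, 1.1]
gripper_width: 90.8
gripper_force: 0.0
```

Emit:
step_arm(
  plan=[-3.3,-2.4,0,0,0,0,-3.3,-2.4,0,0,0,0,-3.3,-2.4,0,0,0,0,-3.3,-2.4,0,0,0,0,-3.3,-2.4,0,0,0,0],
)

```text
time_s: 6.67
ee_pos: [479.8, -520.8, 99.1]
ee_rot: [-180.0, -0.0, 109.0]
force: [0.5, -0.7, -0.2]
gripper_width: 90.8
gripper_force: 0.0
```

```bash
python3 m.py; python3 go.py 541 -325 80 109
```

```text
holder top [628.6 154. ] [13.8 85.7] 110.2 3619
holder side [629.5 148.9] [13.7 86.3] 196.8 6885
bodytop lo0 top [ 540.2 -319.8] [19.3] 106.9 741
bodytop lo110 top [ 541.9 -323.2] [18.9] 24.8 627
bodyfull top [ 542.1 -324. ] [18.8] 29.8 741
body side [ 541.8 -330.6] [17.2] 27.3 777
spc top [ 640.6 -168.8] [24.3] 26.6 635
spc side [ 640.7 -174.7] [24.2] 25.2 682
disc top [ 445.4 -135.7] [] 22.8 513
disc side [ 445.4 -142.4] [] 23.1 509
now [ 478.  -525.3   98.6] [-1.7992e+02  1.5000e-01  1.0868e+02] F [ 0.6  0.1 -0.6] w 90.8 t 6.77
turn 1 x -0.0057
xy [16.89 12.48] 6 x [2.815 2.079]  z 1.86
```

Emit:
step_arm(
  plan=[3.3,2.4,0,0,0,0,3.3,2.4,0,0,0,0,3.3,2.4,0,0,0,0,3.3,2.4,0,0,0,0,3.3,2.4,0,0,0,0],
)

```text
time_s: 7.18
ee_pos: [540.4, -322.0, 98.9]
ee_rot: [-180.0, -0.1, 109.0]
force: [1.1, -0.6, 0.1]
gripper_width: 91.2
gripper_force: 0.0
```

Emit:
step_arm(
  plan=[0,0,3.0,0,0,0,0,0,3.0,0,0,0,0,0,1.6,0,0,0,0,0,0.4,0,0,0,0,0,0,0,0,0],
)

```text
time_s: 7.6
ee_pos: [539.7, -323.3, 18.0]
ee_rot: [-179.9, -0.2, 109.0]
force: [-0.1, -0.5, 0.6]
gripper_width: 91.3
gripper_force: 0.0
```

Emit:
step_arm(
  plan=[0,0,0,0,0,0,0,0,0,0,0,0,0,0,0,0,0,0,0,0,0,0,0,0,0,0,0,0,0,0],
  hand=5.8,
  newtons=30,
)

```text
time_s: 8.02
ee_pos: [541.1, -324.9, 20.6]
ee_rot: [179.9, 0.1, 109.0]
force: [0.4, -0.9, 3.1]
gripper_width: 64.9
gripper_force: 30.0
```

Emit:
step_arm(
  plan=[0,0,-2,0,0,0,0,0,-4,0,0,0,0,0,-4,0,0,0,0,0,-3,0,0,0,0,0,0,0,0,0],
)

```text
time_s: 8.43
ee_pos: [543.7, -326.4, 156.6]
ee_rot: [179.5, 0.6, 109.0]
force: [1.1, -0.0, -2.8]
gripper_width: 64.8
gripper_force: 30.0
```

```bash
python3 go.py 628.6 153.2 150 103.8
```

```text
now [ 543.7 -326.4  156.6] [179.52   0.6  108.98] F [ 1.1 -0.  -2.8] w 64.8 t 8.43
turn 1 x 0.0904
xy [44.55 19.69] 12 x [3.713 1.641]  z 0.66
```

Emit:
step_arm(
  plan=[0,0,0,0,0,0.0904,3.72,1.64,0,0,0,0,3.72,1.64,0,0,0,0,3.72,1.64,0,0,0,0,3.72,1.64,0,0,0,0],
)

```text
time_s: 8.85
ee_pos: [567.4, -162.5, 147.5]
ee_rot: [-179.8, -0.1, 103.7]
force: [0.4, 0.2, -4.1]
gripper_width: 64.9
gripper_force: 30.0
```

Emit:
step_arm(
  plan=[3.72,1.64,0,0,0,0,3.72,1.64,0,0,0,0,3.72,1.64,0,0,0,0,3.72,1.64,0,0,0,0,3.72,1.64,0,0,0,0],
)

```text
time_s: 9.27
ee_pos: [602.7, 37.8, 147.5]
ee_rot: [-179.8, -0.0, 103.8]
force: [0.4, 0.5, -3.7]
gripper_width: 64.9
gripper_force: 30.0
```

Emit:
step_arm(
  plan=[3.72,1.64,0,0,0,0,2,1.0,0,0,0,0,1.2,0.5,0,0,0,0,0,0,0,0,0,0,0,0,0,0,0,0],
)

```text
time_s: 9.68
ee_pos: [617.1, 110.1, 148.1]
ee_rot: [-179.8, 0.1, 103.9]
force: [-0.1, -0.2, -4.0]
gripper_width: 65.0
gripper_force: 30.0
```

```bash
python3 go.py 628.6 153.2 100 103.8; python3 - <<'E'
from h import *
p=viewer.grab_frame("side"); cv2.imwrite("pics/s2.png",cv2.resize(p["img"][150:400,200:450,::-1],(600,600),interpolation=cv2.INTER_CUBIC))
E
```

```text
now [617.1 110.1 148.1] [-1.7982e+02  5.0000e-02  1.0387e+02] F [-0.1 -0.2 -4. ] w 65.0 t 9.68
turn 1 x 0.0012
xy [3.91 2.15] 2 x [1.955 1.075]  z 4.81
```

View pics/s2.png

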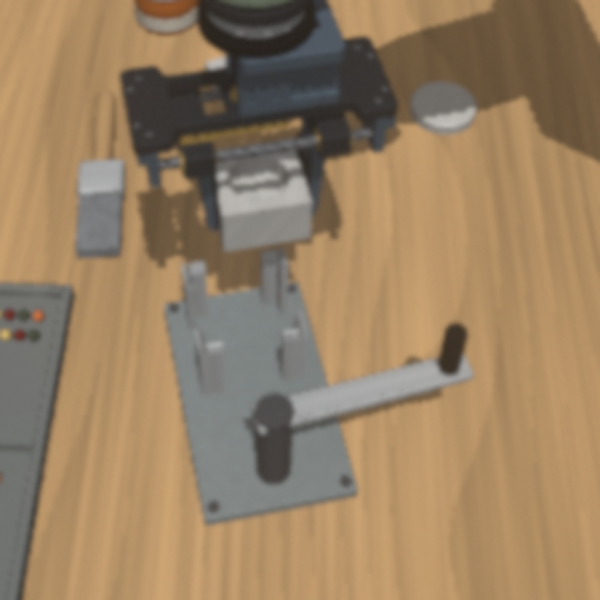

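Emit:
step_arm(
  plan=[2.0,1.08,2.0,0,0,0,1.91,1.07,2.0,0,0,0,0,0,0,0,0,0,0,0,0,0,0,0,0,0,0,0,0,0],
)

```text
time_s: 10.15
ee_pos: [629.5, 151.9, 109.5]
ee_rot: [-180.0, 0.1, 103.7]
force: [1.0, -0.8, -4.1]
gripper_width: 64.8
gripper_force: 30.0
```

```bash
cat > held.py <<'E'
import sys
from fit import *
# held block of thickness T, underside z; fit in side view by its visible front/top light mask
s=sensors.state(); T=float(sys.argv[1]); zb=float(sys.argv[2]); print(s["ee_pos"].round(1),s["ee_rot"].round(2),s["force"].round(1))
p=viewer.grab_frame("side"); save(p,sys.argv[3])
x,y,_=s["ee_pos"]; hx=np.radians(13.8); b=lambda q:[pose(box(-32.5,32.5,-32.5,32.5,zb,zb+T),q)]
im=p["img"].copy()
for off,col in((0,(255,0,0)),(-5,(0,255,0))):
    P=b([x,y+off,hx])[0]
    U=np.array([proj(p,a) for a in P]); h=cv2.convexHull(np.round(U*16).astype(np.int32)); cv2.polylines(im,[h],True,col,1,shift=4)
c=proj(p,[x,y,zb]).astype(int); r=im[c[1]-75:c[1]+75,c[0]-75:c[0]+75,::-1]
cv2.imwrite("pics/"+sys.argv[3],cv2.resize(r,(600,600),interpolation=cv2.INTER_CUBIC))
E
python3 go.py 628.6 153.2 100 103.8; python3 held.py 40 87 s3.png
```

```text
now [629.5 151.9 109.5] [-1.7996e+02  5.0000e-02  1.0373e+02] F [ 1.  -0.8 -4.1] w 64.8 t 10.15
turn 1 x -0.0013
xy [ 0.14 -0.06] 1 x [ 0.144 -0.057]  z 0.95
[629.5 151.9 109.5] [-1.7996e+02  5.0000e-02  1.0373e+02] [ 1.  -0.8 -4.1]
```

View pics/s3.png

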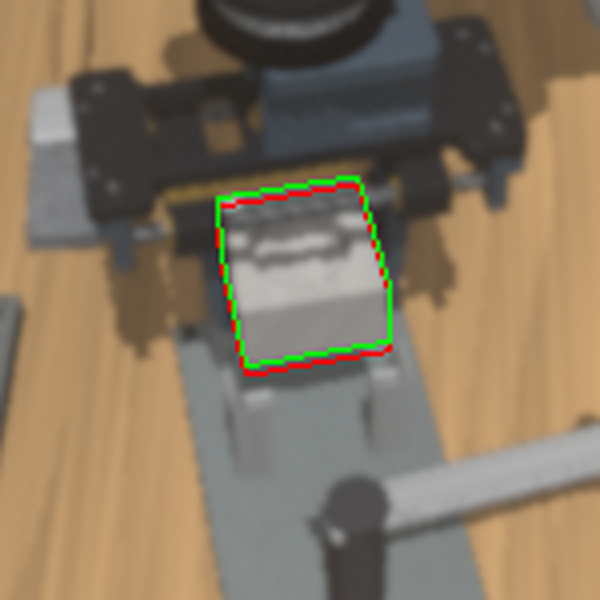

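Emit:
step_arm(
  plan=[0.12,-0.05,0.5,0,0,0,0,0,0.8,0,0,0,0,0,0.8,0,0,0,0,0,0.7,0,0,0,0,0,0,0,0,0],
)

```text
time_s: 10.62
ee_pos: [627.3, 154.3, 79.1]
ee_rot: [-179.8, 0.0, 103.8]
force: [-0.1, 0.2, -4.5]
gripper_width: 64.5
gripper_force: 30.0
```

Emit:
step_arm(
  plan=[0,0,1.2,0,0,0,0,0,1.2,0,0,0,0,0,1.0,0,0,0,0,0,0.6,0,0,0,0,0,0,0,0,0],
)

```text
time_s: 11.03
ee_pos: [627.5, 154.6, 39.0]
ee_rot: [-179.8, 0.0, 103.8]
force: [-0.6, 0.7, -4.4]
gripper_width: 65.0
gripper_force: 30.0
```

Emit:
step_arm(
  plan=[0,0,0.2,0,0,0,0,0,0.2,0,0,0,0,0,0.1,0,0,0,0,0,0,0,0,0,0,0,0,0,0,0],
)

```text
time_s: 11.45
ee_pos: [629.0, 154.8, 36.8]
ee_rot: [180.0, 0.0, 103.8]
force: [-0.6, -0.1, -4.8]
gripper_width: 65.1
gripper_force: 30.0
```

Emit:
step_arm(
  plan=[0,0,0.15,0,0,0,0,0,0.15,0,0,0,0,0,0.1,0,0,0,0,0,0,0,0,0,0,0,0,0,0,0],
)

```text
time_s: 11.87
ee_pos: [628.9, 154.8, 32.7]
ee_rot: [180.0, 0.0, 103.8]
force: [-0.4, 0.8, -2.7]
gripper_width: 64.9
gripper_force: 30.0
```

Emit:
step_arm(
  plan=[0,0,0.1,0,0,0,0,0,0,0,0,0],
)

```text
time_s: 12.03
ee_pos: [628.8, 154.8, 32.6]
ee_rot: [180.0, 0.0, 103.8]
force: [-3.7, -0.2, 4.5]
gripper_width: 64.4
gripper_force: 30.0
```

Emit:
step_arm(
  plan=[0,0,0,0,0,0,0,0,0,0,0,0,0,0,0,0,0,0,0,0,0,0,0,0,0,0,0,0,0,0],
  hand=9.12,
)

```text
time_s: 12.45
ee_pos: [628.9, 154.8, 31.4]
ee_rot: [180.0, 0.0, 103.8]
force: [-0.2, 0.3, -0.4]
gripper_width: 91.0
gripper_force: 0.0
```

Emit:
step_arm(
  plan=[0,0,-2,0,0,0,0,0,-4,0,0,0,0,0,-4,0,0,0,0,0,-1,0,0,0,0,0,0,0,0,0],
)

```text
time_s: 12.87
ee_pos: [631.2, 155.4, 145.9]
ee_rot: [179.5, 0.0, 103.8]
force: [0.9, -0.5, -0.8]
gripper_width: 91.2
gripper_force: 0.0
```

```bash
python3 go.py 640.3 -170.2 90 24.2;  python3 go.py 640.3 -170.2 90 114.2
```

```text
now [631.2 155.4 145.9] [1.7948e+02 1.0000e-02 1.0381e+02] F [ 0.9 -0.5 -0.8] w 91.2 t 12.87
turn 12 x 0.1158
xy [-12.52  30.07] 8 x [-1.565  3.759]  z 5.59
now [631.2 155.4 145.9] [1.7948e+02 1.0000e-02 1.0381e+02] F [ 0.9 -0.5 -0.8] w 91.2 t 12.87
turn 2 x -0.0907
xy [-30.07 -12.52] 8 x [-3.759 -1.565]  z 5.59
```

Emit:
step_arm(
  plan=[0,0,0,0,0,-0.0907,0,0,0,0,0,-0.0907,-3.76,-1.56,0,0,0,0,-3.76,-1.56,0,0,0,0,-3.76,-1.56,0,0,0,0],
)

```text
time_s: 13.28
ee_pos: [631.0, 32.0, 139.0]
ee_rot: [-179.8, -0.1, 114.3]
force: [0.4, 0.3, 0.0]
gripper_width: 91.0
gripper_force: 0.0
```

Emit:
step_arm(
  plan=[-3.76,-1.56,0,0,0,0,-3.76,-1.56,0.5,0,0,0,-3.76,-1.56,1.0,0,0,0,-3.76,-1.56,1.0,0,0,0,-3.76,-1.56,1.0,0,0,0],
)

```text
time_s: 13.7
ee_pos: [636.8, -171.6, 104.0]
ee_rot: [-179.9, -0.1, 114.2]
force: [0.2, 0.3, 0.3]
gripper_width: 91.2
gripper_force: 0.0
```

Emit:
step_arm(
  plan=[0,0,2,0,0,0,0,0,0,0,0,0,0,0,0,0,0,0,0,0,0,0,0,0],
)

```text
time_s: 14.03
ee_pos: [638.0, -168.9, 86.1]
ee_rot: [-179.9, -0.1, 114.3]
force: [0.4, 0.2, 0.3]
gripper_width: 91.2
gripper_force: 0.0
```

```bash
python3 go.py 640 -170 17 114.2
```

```text
now [ 638.  -168.9   86.1] [-1.7995e+02 -6.0000e-02  1.1426e+02] F [0.4 0.2 0.3] w 91.2 t 14.03
turn 1 x 0.001
xy [-0.19  0.14] 1 x [-0.186  0.138]  z 6.91
```

Emit:
step_arm(
  plan=[-0.19,0.14,2.5,0,0,0,0,0,2.5,0,0,0,0,0,1.3,0,0,0,0,0,0.4,0,0,0,0,0,0,0,0,0],
)

```text
time_s: 14.45
ee_pos: [640.2, -169.7, 19.4]
ee_rot: [-180.0, -0.0, 114.3]
force: [-0.8, 0.1, 0.2]
gripper_width: 91.2
gripper_force: 0.0
```

Emit:
step_arm(
  plan=[0,0,0,0,0,0,0,0,0,0,0,0],
)

```text
time_s: 14.62
ee_pos: [641.5, -170.9, 21.4]
ee_rot: [179.9, 0.1, 114.2]
force: [-0.4, -0.3, 0.2]
gripper_width: 91.1
gripper_force: 0.0
```

Emit:
step_arm(
  plan=[0.1,-0.1,0.4,0,0,0,0,0,0,0,0,0,0,0,0,0,0,0],
)

```text
time_s: 14.87
ee_pos: [638.9, -170.6, 16.0]
ee_rot: [180.0, 0.0, 114.2]
force: [-0.1, -0.2, 0.1]
gripper_width: 91.0
gripper_force: 0.0
```

Emit:
step_arm(
  plan=[0,0,0,0,0,0,0,0,0,0,0,0,0,0,0,0,0,0,0,0,0,0,0,0,0,0,0,0,0,0],
  hand=5.8,
  newtons=25,
)

```text
time_s: 15.28
ee_pos: [639.1, -170.7, 15.7]
ee_rot: [180.0, 0.0, 114.2]
force: [0.6, -0.1, 0.0]
gripper_width: 64.7
gripper_force: 25.0
```

Emit:
step_arm(
  plan=[0,0,0,0,0,0],
)

```text
time_s: 15.37
ee_pos: [639.1, -170.7, 15.7]
ee_rot: [180.0, 0.0, 114.2]
force: [0.6, -0.2, 0.2]
gripper_width: 64.3
gripper_force: 25.0
```

Emit:
step_arm(
  plan=[0,0,-1.5,0,0,0,0,0,-4,0,0,0,0,0,-4,0,0,0,0,0,-2.5,0,0,0.0907,0,0,0,0,0,0.0907],
)

```text
time_s: 15.78
ee_pos: [642.4, -171.6, 142.7]
ee_rot: [179.4, 0.4, 103.6]
force: [0.8, -0.7, -0.9]
gripper_width: 65.1
gripper_force: 25.0
```

```bash
python3 go.py 628.8 154 100 103.8
```

```text
now [ 642.4 -171.6  142.7] [179.38   0.35 103.56] F [ 0.8 -0.7 -0.9] w 65.1 t 15.78
turn 1 x -0.0042
xy [31.94  6.45] 8 x [3.993 0.806]  z 4.27
```

Emit:
step_arm(
  plan=[3.99,0.8,0,0,0,0,3.99,0.8,0,0,0,0,3.99,0.8,0,0,0,0,3.99,0.8,0,0,0,0,3.99,0.8,0,0,0,0],
)

```text
time_s: 16.2
ee_pos: [629.5, 34.2, 135.4]
ee_rot: [-180.0, -0.0, 103.8]
force: [1.0, 0.7, -1.4]
gripper_width: 65.0
gripper_force: 25.0
```

Emit:
step_arm(
  plan=[3.99,0.8,0,0,0,0,3.99,0.8,0,0,0,0,2.5,0.5,0,0,0,0,1.0,0.2,1.2,0,0,0,0,0,1.2,0,0,0],
)

```text
time_s: 16.62
ee_pos: [625.1, 152.4, 111.4]
ee_rot: [179.9, -0.0, 104.0]
force: [-0.5, -1.9, -2.0]
gripper_width: 64.7
gripper_force: 25.0
```

Emit:
step_arm(
  plan=[0,0,0.8,0,0,0,0,0,0,0,0,0,0,0,0,0,0,0,0,0,0,0,0,0],
)

```text
time_s: 16.95
ee_pos: [625.6, 148.6, 103.9]
ee_rot: [180.0, 0.0, 103.7]
force: [-0.0, 0.1, -1.1]
gripper_width: 64.9
gripper_force: 25.0
```

```bash
python3 go.py 628.8 153.7 67.7 103.8
```

```text
now [625.6 148.6 103.9] [1.7997e+02 2.0000e-02 1.0373e+02] F [-0.   0.1 -1.1] w 64.9 t 16.95
turn 1 x -0.0012
xy [0.41 0.43] 1 x [0.414 0.434]  z 3.62
```

Emit:
step_arm(
  plan=[0.41,0.43,0,0,0,0,0,0,0,0,0,0,0,0,0,0,0,0,0,0,0,0,0,0],
)

```text
time_s: 17.28
ee_pos: [628.6, 154.6, 104.0]
ee_rot: [180.0, 0.0, 103.8]
force: [-0.9, -0.5, -1.4]
gripper_width: 65.0
gripper_force: 25.0
```

```bash
python3 go.py 628.8 153.7 67.7 103.8;  python3 held.py 16 88 s4.png
```

```text
now [628.6 154.6 104. ] [1.7996e+02 1.0000e-02 1.0380e+02] F [-0.9 -0.5 -1.4] w 65.0 t 17.28
turn 1 x 0.0001
xy [-0.09 -0.  ] 1 x [-0.089 -0.   ]  z 3.63
[628.6 154.6 104. ] [1.7996e+02 1.0000e-02 1.0380e+02] [-0.9 -0.5 -1.4]
```

View pics/s4.png

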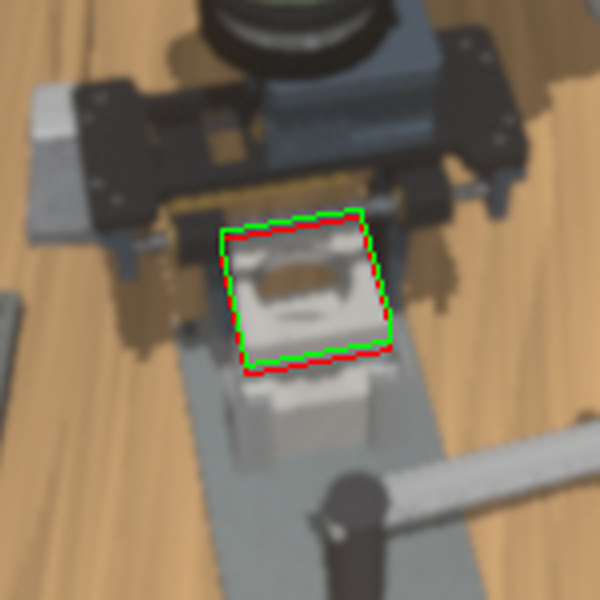

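Emit:
step_arm(
  plan=[-0.08,0,0.8,0,0,0,0,0,0.9,0,0,0,0,0,0.8,0,0,0,0,0,0.4,0,0,0,0,0,0,0,0,0],
)

```text
time_s: 17.75
ee_pos: [627.4, 153.6, 72.6]
ee_rot: [-179.8, 0.0, 103.8]
force: [0.0, -0.3, -1.1]
gripper_width: 64.7
gripper_force: 25.0
```

Emit:
step_arm(
  plan=[0,0,0.2,0,0,0,0,0,0.2,0,0,0,0,0,0,0,0,0,0,0,0,0,0,0],
)

```text
time_s: 18.08
ee_pos: [628.6, 153.9, 70.7]
ee_rot: [180.0, 0.0, 103.8]
force: [-0.9, -0.9, -0.7]
gripper_width: 65.0
gripper_force: 25.0
```

Emit:
step_arm(
  plan=[0,0,0.15,0,0,0,0,0,0.15,0,0,0,0,0,0.05,0,0,0,0,0,0,0,0,0],
)

```text
time_s: 18.42
ee_pos: [628.8, 153.9, 67.7]
ee_rot: [180.0, 0.0, 103.8]
force: [-1.6, -0.1, 2.2]
gripper_width: 65.2
gripper_force: 25.0
```

Emit:
step_arm(
  plan=[0,0,0,0,0,0,0,0,0,0,0,0,0,0,0,0,0,0,0,0,0,0,0,0,0,0,0,0,0,0],
  hand=9.12,
)

```text
time_s: 18.83
ee_pos: [628.5, 153.8, 67.0]
ee_rot: [-180.0, 0.0, 103.8]
force: [0.4, -0.6, -0.3]
gripper_width: 90.8
gripper_force: 0.0
```

Emit:
step_arm(
  plan=[0,0,-2,0,0,0,0,0,-3,0,0,0,0,0,-2,0,0,0,0,0,0,0,0,0,0,0,0,0,0,0],
)

```text
time_s: 19.25
ee_pos: [629.1, 154.0, 138.3]
ee_rot: [179.8, 0.0, 103.8]
force: [0.3, -0.5, -0.2]
gripper_width: 91.0
gripper_force: 0.0
```

```bash
python3 go.py 444.8 -137 60 103.8
```

```text
now [629.1 154.  138.3] [1.7985e+02 1.0000e-02 1.0381e+02] F [ 0.3 -0.5 -0.2] w 91.0 t 19.25
turn 1 x 0.0001
xy [-23.86 -24.84] 9 x [-2.651 -2.76 ]  z 7.83
```

Emit:
step_arm(
  plan=[-2.65,-2.76,0,0,0,0,-2.65,-2.76,0,0,0,0,-2.65,-2.76,0,0,0,0,-2.65,-2.76,0,0,0,0,-2.65,-2.76,0,0,0,0],
)

```text
time_s: 19.67
ee_pos: [523.8, -8.9, 135.4]
ee_rot: [-179.8, -0.0, 103.9]
force: [0.5, -0.5, 0.2]
gripper_width: 91.3
gripper_force: 0.0
```

Emit:
step_arm(
  plan=[-2.65,-2.76,1,0,0,0,-2.65,-2.76,1.5,0,0,0,-2.65,-2.76,1.5,0,0,0,-2.65,-2.76,1.5,0,0,0,0,0,2,0,0,0],
)

```text
time_s: 20.08
ee_pos: [439.8, -140.7, 60.8]
ee_rot: [-179.8, -0.0, 103.5]
force: [1.2, -0.2, -0.5]
gripper_width: 90.8
gripper_force: 0.0
```

Emit:
step_arm(
  plan=[0,0,0,0,0,0,0,0,0,0,0,0,0,0,0,0,0,0,0,0,0,0,0,0],
)

```text
time_s: 20.42
ee_pos: [445.4, -136.4, 62.8]
ee_rot: [179.9, 0.0, 103.9]
force: [0.3, 0.6, 0.2]
gripper_width: 91.5
gripper_force: 0.0
```

```bash
python3 go.py 444.8 -137 16 103.8
```

```text
now [ 445.4 -136.4   62.8] [1.7992e+02 5.0000e-02 1.0390e+02] F [0.3 0.6 0.2] w 91.5 t 20.42
turn 1 x 0.0018
xy [-0.04 -0.07] 1 x [-0.041 -0.068]  z 4.68
```

Emit:
step_arm(
  plan=[-0.04,-0.06,2.0,0,0,0,0,0,1.6,0,0,0,0,0,0.8,0,0,0,0,0,0,0,0,0,0,0,0,0,0,0],
)

```text
time_s: 20.83
ee_pos: [444.3, -137.2, 18.5]
ee_rot: [180.0, 0.0, 103.9]
force: [0.6, -0.8, 0.6]
gripper_width: 91.1
gripper_force: 0.0
```

Emit:
step_arm(
  plan=[0,0,0,0,0,0],
)

```text
time_s: 20.92
ee_pos: [444.7, -137.6, 19.0]
ee_rot: [179.9, 0.1, 103.8]
force: [0.5, 0.1, 0.1]
gripper_width: 91.3
gripper_force: 0.0
```

Emit:
step_arm(
  plan=[0.05,0,0.25,0,0,0,0,0,0,0,0,0,0,0,0,0,0,0],
)

```text
time_s: 21.17
ee_pos: [443.8, -137.1, 16.0]
ee_rot: [180.0, 0.0, 103.8]
force: [-0.3, 0.5, 0.0]
gripper_width: 91.5
gripper_force: 0.0
```

Emit:
step_arm(
  plan=[0,0,0,0,0,0,0,0,0,0,0,0,0,0,0,0,0,0,0,0,0,0,0,0,0,0,0,0,0,0],
  hand=5.8,
)

```text
time_s: 21.58
ee_pos: [443.8, -137.2, 15.7]
ee_rot: [180.0, 0.0, 103.8]
force: [0.7, -0.5, -0.6]
gripper_width: 64.2
gripper_force: 25.0
```

Emit:
step_arm(
  plan=[0,0,0,0,0,0],
)

```text
time_s: 21.67
ee_pos: [443.7, -137.2, 15.7]
ee_rot: [180.0, 0.0, 103.8]
force: [0.2, 0.6, -0.3]
gripper_width: 63.6
gripper_force: 25.0
```

Emit:
step_arm(
  plan=[0,0,-1.5,0,0,0,0,0,-4,0,0,0,0,0,-4,0,0,0,0,0,-2,0,0,0,0,0,0,0,0,0],
)

```text
time_s: 22.08
ee_pos: [446.5, -138.1, 135.0]
ee_rot: [179.5, 0.3, 103.8]
force: [0.3, 0.1, -0.6]
gripper_width: 64.1
gripper_force: 25.0
```

```bash
python3 go.py 628.8 153.8 110 103.8
```

```text
now [ 446.5 -138.1  135. ] [179.52   0.31 103.81] F [ 0.3  0.1 -0.6] w 64.1 t 22.08
turn 1 x 0.0001
xy [23.99 24.67] 9 x [2.666 2.741]  z 2.5
```

Emit:
step_arm(
  plan=[2.67,2.75,0,0,0,0,2.67,2.75,0,0,0,0,2.67,2.75,0,0,0,0,2.67,2.75,0,0,0,0,2.67,2.75,0,0,0,0],
)

```text
time_s: 22.5
ee_pos: [544.9, 26.9, 128.9]
ee_rot: [-179.8, -0.0, 103.8]
force: [1.2, -0.4, -1.4]
gripper_width: 63.9
gripper_force: 25.0
```

Emit:
step_arm(
  plan=[2.67,2.75,0,0,0,0,2.67,2.75,0,0,0,0,2.67,2.75,0,0,0,0,1.8,1.8,0,0,0,0,0.9,0.95,0.8,0,0,0],
)

```text
time_s: 22.92
ee_pos: [628.1, 158.8, 121.7]
ee_rot: [179.9, -0.0, 103.9]
force: [0.3, 0.3, -1.2]
gripper_width: 64.0
gripper_force: 25.0
```

Emit:
step_arm(
  plan=[0,0,0.7,0,0,0,0,0,0,0,0,0,0,0,0,0,0,0,0,0,0,0,0,0],
)

```text
time_s: 23.25
ee_pos: [625.6, 154.0, 115.1]
ee_rot: [-179.9, 0.0, 103.7]
force: [0.3, -1.0, -1.1]
gripper_width: 64.2
gripper_force: 25.0
```

```bash
python3 go.py 628.8 153.8 83.7 103.8
```

```text
now [625.6 154.  115.1] [-1.7989e+02  2.0000e-02  1.0372e+02] F [ 0.3 -1.  -1.1] w 64.2 t 23.25
turn 1 x -0.0013
xy [-0.1   0.31] 1 x [-0.098  0.31 ]  z 3.14
```

Emit:
step_arm(
  plan=[-0.08,0.28,0.8,0,0,0,0,0,0,0,0,0,0,0,0,0,0,0,0,0,0,0,0,0],
)

```text
time_s: 23.58
ee_pos: [629.4, 155.1, 107.7]
ee_rot: [180.0, 0.0, 103.8]
force: [0.5, -0.6, -1.3]
gripper_width: 64.1
gripper_force: 25.0
```

```bash
python3 go.py 628.8 153.8 83.7 103.8;  python3 held.py 14 91 s5.png
```

```text
now [629.4 155.1 107.7] [180.     0.   103.77] F [ 0.5 -0.6 -1.3] w 64.1 t 23.58
turn 1 x -0.0004
xy [-0.11 -0.09] 1 x [-0.112 -0.09 ]  z 2.4
[629.4 155.1 107.7] [180.     0.   103.77] [ 0.5 -0.6 -1.3]
```

View pics/s5.png

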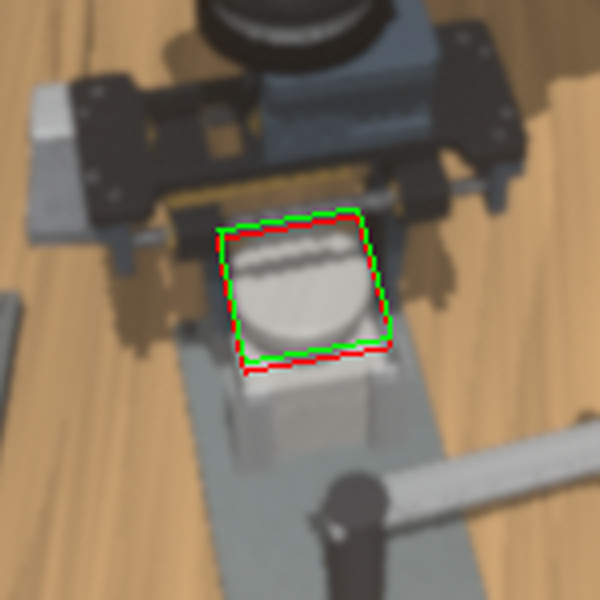

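```bash
python3 - <<'E'
from fit import *
s=sensors.state(); p=viewer.grab_frame("side"); x,y,_=s["ee_pos"]; print(s["ee_pos"])
im=p["img"].copy()
big=cv2.resize(im,None,fx=6,fy=6,interpolation=cv2.INTER_CUBIC)
for off,col in((0,(255,0,0)),(-4,(0,255,0)),(-8,(0,0,255))):
    U=np.array([proj(p,a) for a in pose(cyl(32.5,91.5,105.5),[x,y+off,0])]); h=cv2.convexHull(np.round(((U+.5)*6-.5)*16).astype(np.int32)); cv2.polylines(big,[h],True,col,1,shift=4)
c=(proj(p,[x,y,95])*6).astype(int); cv2.imwrite("pics/s6.png",big[c[1]-200:c[1]+200,c[0]-220:c[0]+220,::-1])
E
```

```text
[629.48920228 155.22886581 107.83799327]
```

View pics/s6.png

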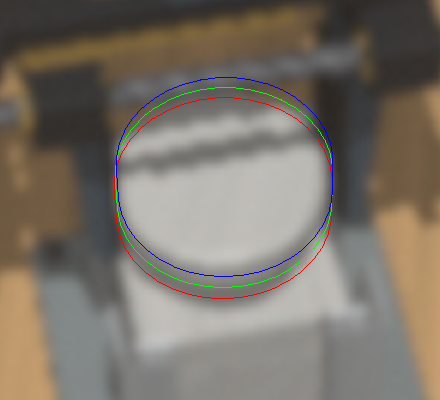

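Emit:
step_arm(
  plan=[-0.11,-0.09,0.4,0,0,0,0,0,0.5,0,0,0,0,0,0.5,0,0,0,0,0,0.3,0,0,0,0,0,0,0,0,0],
)

```text
time_s: 24.1
ee_pos: [628.1, 154.1, 89.3]
ee_rot: [-179.9, 0.0, 103.8]
force: [-0.8, -0.8, -1.6]
gripper_width: 63.9
gripper_force: 25.0
```

Emit:
step_arm(
  plan=[0,0,0.2,0,0,0,0,0,0.2,0,0,0,0,0,0,0,0,0,0,0,0,0,0,0],
)

```text
time_s: 24.43
ee_pos: [628.8, 154.2, 86.6]
ee_rot: [-180.0, 0.0, 103.8]
force: [0.7, 0.0, -1.4]
gripper_width: 64.0
gripper_force: 25.0
```

Emit:
step_arm(
  plan=[0,0,0.15,0,0,0,0,0,0.15,0,0,0,0,0,0,0,0,0,0,0,0,0,0,0],
)

```text
time_s: 24.77
ee_pos: [629.0, 154.3, 83.7]
ee_rot: [180.0, 0.0, 103.8]
force: [-0.1, 0.2, -0.8]
gripper_width: 64.2
gripper_force: 25.0
```

Emit:
step_arm(
  plan=[0,0,0.1,0,0,0,0,0,0,0,0,0],
)

```text
time_s: 24.93
ee_pos: [629.0, 154.3, 83.7]
ee_rot: [180.0, 0.0, 103.8]
force: [-1.7, -0.5, 4.9]
gripper_width: 63.7
gripper_force: 25.0
```

Emit:
step_arm(
  plan=[0,0,0,0,0,0,0,0,0,0,0,0,0,0,0,0,0,0,0,0,0,0,0,0,0,0,0,0,0,0],
  hand=9.12,
)

```text
time_s: 25.35
ee_pos: [628.8, 154.2, 82.4]
ee_rot: [-180.0, 0.0, 103.8]
force: [0.0, 0.2, -0.1]
gripper_width: 90.6
gripper_force: 0.0
```

Emit:
step_arm(
  plan=[0,0,-2,0,0,0,0,0,-4,0,0,0,0,0,-4,0,0,0,0,0,0,0,0,0,0,0,0,0,0,0],
)

```text
time_s: 25.77
ee_pos: [630.4, 154.6, 185.7]
ee_rot: [179.6, 0.0, 103.8]
force: [-0.1, 0.3, 0.3]
gripper_width: 90.9
gripper_force: 0.0
```

```bash
python3 - <<'E'
import numpy as np
a=np.radians(13.8);R=np.array([[np.cos(a),-np.sin(a)],[np.sin(a),np.cos(a)]]);o=np.array([628.7,153.5])
for k in range(86,-1,-5):
    t=np.radians(k);h=np.array([-130*np.sin(t),115-130*np.cos(t)]);print(k,(R@h+o).round(1),h.round(1))
E
python3 go.py 476 226 180 60
```

```text
86 [477.5 225.4] [-129.7  105.9]
81 [481.4 214.8] [-128.4   94.7]
76 [486.3 204.6] [-126.1   83.6]
71 [492.  194.8] [-122.9   72.7]
66 [498.5 185.5] [-118.8   62.1]
61 [505.9 176.9] [-113.7   52. ]
56 [513.9 168.9] [-107.8   42.3]
51 [522.7 161.6] [-101.    33.2]
46 [532.  155.2] [-93.5  24.7]
41 [541.8 149.6] [-85.3  16.9]
36 [552.1 144.8] [-76.4   9.8]
31 [562.8 141. ] [-67.    3.6]
26 [573.8 138.1] [-57.   -1.8]
21 [585.  136.2] [-46.6  -6.4]
16 [596.3 135.3] [-35.8 -10. ]
11 [607.6 135.3] [-24.8 -12.6]
6 [618.9 136.4] [-13.6 -14.3]
1 [630.1 138.4] [ -2.3 -15. ]
now [630.4 154.6 185.7] [1.7963e+02 1.0000e-02 1.0381e+02] F [-0.1  0.3  0.3] w 90.9 t 25.77
turn 7 x 0.1092
xy [ -1.53 -16.94] 5 x [-0.307 -3.388]  z 0.57
```

Emit:
step_arm(
  plan=[0,0,0,0,0,0.1092,0,0,0,0,0,0.1092,0,0,0,0,0,0.1092,0,0,0,0,0,0.1092,0,0,0,0,0,0.1092],
)

```text
time_s: 26.18
ee_pos: [627.9, 154.0, 180.6]
ee_rot: [-179.8, 0.1, 72.2]
force: [-1.0, 0.2, -0.2]
gripper_width: 91.2
gripper_force: 0.0
```

Emit:
step_arm(
  plan=[0,0,0,0,0,0.1092,0,0,0,0,0,0.1092,-0.25,-3.3,0,0,0,0,-0.25,-3.3,0,0,0,0,-0.25,-3.3,0,0,0,0],
)

```text
time_s: 26.6
ee_pos: [537.4, 197.0, 180.4]
ee_rot: [-179.9, 0.2, 59.9]
force: [0.4, 0.2, 0.0]
gripper_width: 91.2
gripper_force: 0.0
```

Emit:
step_arm(
  plan=[-0.25,-3.3,0,0,0,0,-0.25,-3.3,0,0,0,0,0,0,0,0,0,0,0,0,0,0,0,0,0,0,0,0,0,0],
)

```text
time_s: 27.02
ee_pos: [479.9, 225.7, 181.9]
ee_rot: [180.0, 0.0, 60.0]
force: [0.2, 0.4, 0.1]
gripper_width: 91.3
gripper_force: 0.0
```

```bash
python3 go.py 479 225.5 118 60
```

```text
now [479.9 225.7 181.9] [1.800e+02 5.000e-02 6.004e+01] F [0.2 0.4 0.1] w 91.3 t 27.02
turn 1 x 0.0007
xy [-0.06 -0.06] 1 x [-0.062 -0.064]  z 6.39
```

Emit:
step_arm(
  plan=[0,0,2,0,0,0,0,0,2.0,0,0,0,0,0,1.4,0,0,0,0,0,0.8,0,0,0,0,0,0,0,0,0],
)

```text
time_s: 27.43
ee_pos: [479.5, 224.8, 118.4]
ee_rot: [-179.9, 0.2, 59.9]
force: [0.6, 0.6, 0.1]
gripper_width: 91.2
gripper_force: 0.0
```

Emit:
step_arm(
  plan=[0,0,0,0,0,0,0,0,0,0,0,0,0,0,0,0,0,0,0,0,0,0,0,0,0,0,0,0,0,0],
  hand=1.0,
  newtons=12,
)

```text
time_s: 27.85
ee_pos: [480.0, 226.0, 121.3]
ee_rot: [179.9, -0.1, 60.0]
force: [-0.3, 0.8, 0.7]
gripper_width: 60.6
gripper_force: 0.0
```

Emit:
step_arm(
  plan=[0,0,0,0,0,0,0,0,0,0,0,0,0,0,0,0,0,0,0,0,0,0,0,0,0,0,0,0,0,0],
)

```text
time_s: 28.27
ee_pos: [479.7, 225.9, 120.6]
ee_rot: [180.0, 0.0, 60.0]
force: [0.8, -0.2, -0.5]
gripper_width: 27.2
gripper_force: 0.0
```

Emit:
step_arm(
  plan=[0,0,0,0,0,0,0,0,0,0,0,0,0,0,0,0,0,0,0,0,0,0,0,0],
)

```text
time_s: 28.6
ee_pos: [479.2, 225.8, 120.5]
ee_rot: [-180.0, 0.0, 60.0]
force: [-1.7, -0.7, -0.5]
gripper_width: 15.5
gripper_force: 12.0
```

```bash
cat > arc.py <<'E'
import sys
from h import *
s=sensors.state(); p=s["ee_pos"][:2]; yaw=np.radians(s["ee_rot"][2]); a=np.radians(13.8)
R=np.array([[np.cos(a),-np.sin(a)],[np.sin(a),np.cos(a)]]); o=np.array([628.8,153.7])
h=R.T@(p-o); v=h-[0,115]; k0=np.arctan2(-v[0],-v[1]); r=np.hypot(*v)
print("k",np.degrees(k0).round(1),"r",r.round(1),"w",s["gripper_width"],"F",s["force"].round(1),"F holder",(R.T@s["force"][:2]).round(1))
k1=np.radians(float(sys.argv[1])); n=int(sys.argv[2]); X=np.array([np.cos(yaw),np.sin(yaw)]);Y=np.array([np.sin(yaw),-np.cos(yaw)]); q=p
for i in range(1,n+1):
    k=k0+(k1-k0)*i/n; rr=r+(130-r)*i/n*float(sys.argv[3]); t=R@np.array([-rr*np.sin(k),115-rr*np.cos(k)])+o; d=(t-q)/10; q=t; print(round(d@X,2),round(d@Y,2),end=" | ")
E
python3 arc.py 0 15 1
```

```text
k 85.8 r 128.4 w 15.51033330713478 F [-1.7 -0.7 -0.5] F holder [-1.9 -0.2]
-0.82 0.99 | -0.72 1.07 | -0.61 1.13 | -0.49 1.19 | -0.37 1.23 | -0.25 1.26 | -0.12 1.28 | 0.01 1.29 | 0.14 1.28 | 0.27 1.26 | 0.39 1.23 | 0.51 1.19 | 0.63 1.13 | 0.74 1.07 | 0.84 0.99 |
```

Emit:
step_arm(
  plan=[-0.82,0.99,0,0,0,0,-0.72,1.07,0,0,0,0,-0.61,1.13,0,0,0,0,-0.49,1.19,0,0,0,0,-0.37,1.23,0,0,0,0],
)

```text
time_s: 29.02
ee_pos: [513.5, 169.9, 120.5]
ee_rot: [-180.0, 0.1, 60.0]
force: [-2.8, -0.2, 1.0]
gripper_width: 15.6
gripper_force: 12.0
```

Emit:
step_arm(
  plan=[-0.25,1.26,0,0,0,0,-0.12,1.28,0,0,0,0,0,1.29,0,0,0,0,0.14,1.28,0,0,0,0,0,0,0,0,0,0],
)

```text
time_s: 29.43
ee_pos: [559.7, 142.8, 120.6]
ee_rot: [179.8, -0.0, 59.9]
force: [0.3, -2.7, 2.3]
gripper_width: 15.3
gripper_force: 12.0
```

```bash
python3 arc.py 0 8 1
```

```text
k 32.6 r 129.4 w 15.31048433270687 F [ 0.3 -2.7  2.3] F holder [-0.4 -2.7]
0.2 0.9 | 0.27 0.88 | 0.33 0.86 | 0.39 0.83 | 0.45 0.81 | 0.51 0.77 | 0.56 0.73 | 0.61 0.69 |
```

Emit:
step_arm(
  plan=[0.2,0.9,0,0,0,0,0.27,0.88,0,0,0,0,0.33,0.86,0,0,0,0,0.39,0.83,0,0,0,0,0.45,0.81,0,0,0,0],
)

```text
time_s: 29.85
ee_pos: [602.6, 137.3, 120.7]
ee_rot: [180.0, -0.0, 60.0]
force: [-2.7, 0.4, 0.7]
gripper_width: 15.7
gripper_force: 12.0
```

Emit:
step_arm(
  plan=[0.51,0.77,0,0,0,0,0,0,0,0,0,0,0,0,0,0,0,0],
)

```text
time_s: 30.1
ee_pos: [612.1, 137.9, 120.7]
ee_rot: [179.9, -0.1, 60.0]
force: [0.9, -0.2, 0.5]
gripper_width: 15.5
gripper_force: 12.0
```

```bash
python3 arc.py 0 5 1; echo; python3 arc.py -3 6 1
```

```text
k 9.0 r 128.0 w 15.49725687461121 F [ 0.9 -0.2  0.5] F holder [ 0.8 -0.4]
0.2 0.35 | 0.21 0.34 | 0.22 0.34 | 0.24 0.33 | 0.25 0.33 | 
k 9.0 r 128.0 w 15.49725687461121 F [ 0.9 -0.2  0.5] F holder [ 0.8 -0.4]
0.23 0.38 | 0.25 0.37 | 0.26 0.37 | 0.27 0.36 | 0.29 0.35 | 0.3 0.34 |
```

Emit:
step_arm(
  plan=[0.23,0.37,0,0,0,0,0.24,0.37,0,0,0,0,0.25,0.36,0,0,0,0,0.26,0.35,0,0,0,0,0,0,0,0,0,0],
)

```text
time_s: 30.52
ee_pos: [629.2, 139.5, 120.7]
ee_rot: [180.0, -0.1, 60.0]
force: [-0.9, 2.7, 0.1]
gripper_width: 15.4
gripper_force: 12.0
```

```bash
python3 arc.py -3 4 0
```

```text
k 1.3 r 128.9 w 15.416050614629045 F [-0.9  2.7  0.1] F holder [-0.2  2.8]
0.17 0.18 | 0.17 0.17 | 0.17 0.17 | 0.18 0.17 |
```

Emit:
step_arm(
  plan=[0.15,0.17,0,0,0,0,0.15,0.17,0,0,0,0,0,0,0,0,0,0],
)

```text
time_s: 30.77
ee_pos: [632.9, 140.2, 120.7]
ee_rot: [-180.0, -0.0, 60.0]
force: [-2.0, 2.1, 1.4]
gripper_width: 15.4
gripper_force: 12.0
```

```bash
python3 arc.py -3 4 0
```

```text
k -0.3 r 129.1 w 15.435820367847942 F [-2.   2.1  1.4] F holder [-1.4  2.5]
0.1 0.11 | 0.11 0.11 | 0.11 0.1 | 0.11 0.1 |
```

Emit:
step_arm(
  plan=[0.12,0.14,0,0,0,0,0.12,0.14,0,0,0,0,0,0,0,0,0,0],
)

```text
time_s: 31.02
ee_pos: [633.0, 140.1, 120.6]
ee_rot: [-179.6, 0.3, 60.0]
force: [-9.3, 2.4, 5.3]
gripper_width: 15.4
gripper_force: 12.0
```

```bash
python3 arc.py -3 4 0
```

```text
k -0.4 r 129.2 w 15.405868923589837 F [-9.3  2.4  5.3] F holder [-8.4  4.5]
0.1 0.11 | 0.11 0.1 | 0.11 0.1 | 0.11 0.1 |
```

Emit:
step_arm(
  plan=[0,0,0,0,0,0,0,0,0,0,0,0,0,0,0,0,0,0,0,0,0,0,0,0,0,0,0,0,0,0],
  hand=5,
)

```text
time_s: 31.43
ee_pos: [636.8, 140.1, 120.6]
ee_rot: [179.9, -0.0, 60.0]
force: [0.4, 0.1, 0.5]
gripper_width: 46.3
gripper_force: 0.0
```

Emit:
step_arm(
  plan=[0,0,-2,0,0,0,0,0,-3,0,0,0,0,0,-4,0,0,0,0,0,-4,0,0,0,0,0,0,0,0,0],
)

```text
time_s: 31.85
ee_pos: [640.3, 141.1, 260.2]
ee_rot: [179.2, -0.6, 60.0]
force: [1.5, -0.2, 1.0]
gripper_width: 49.9
gripper_force: 0.0
```

Emit:
step_arm(
  plan=[-3,-2,0,0,0,0,-3,-2,0,0,0,0,-3,-2,0,0,0,0,-3,-2,0,0,0,0,-3,-2,0,0,0,0],
)

```text
time_s: 32.27
ee_pos: [473.3, 59.7, 250.3]
ee_rot: [180.0, 0.0, 60.0]
force: [-0.4, 0.0, 1.2]
gripper_width: 50.0
gripper_force: 0.0
```

Emit:
step_arm(
  plan=[-3,-2,0,0,0,0,-3,-2,0,0,0,0,-3,-2,0,0,0,0,-3,-2,0,0,0,0,0,0,0,0,0,0],
)

```text
time_s: 32.68
ee_pos: [339.9, -5.0, 250.3]
ee_rot: [-179.9, 0.2, 59.9]
force: [-0.9, 0.2, -0.3]
gripper_width: 50.1
gripper_force: 0.0
```

```bash
python3 - <<'E'
from fit import *
p=viewer.grab_frame("side"); t=viewer.grab_frame("top")
print(sensors.state()["ee_pos"],fit(p,hold,(629.4,149,.24,0.),(255,215,150,160),steps=(3,3,.05,.1))[0])
print(fit(t,hold,(628.7,154,.24,0.),(215,205,100,110),steps=(3,3,.05,.1))[0])
a=cv2.resize(p["img"][200:380,250:400],(400,480),interpolation=cv2.INTER_CUBIC);b=cv2.resize(t["img"][190:310,200:330],(400,400),interpolation=cv2.INTER_CUBIC)
o=np.zeros((480,800,3),np.uint8);o[:,:400]=a;o[:400,400:]=b;cv2.imwrite("pics/f.png",o[:,:,::-1])
E
```

```text
[345.16547755  -3.85880757 251.08147317] [ 6.29599835e+02  1.48554889e+02  2.40494288e-01 -1.57012094e-03]
[6.28628625e+02 1.53992541e+02 2.41217721e-01 4.41586818e-02]
```

View pics/f.png

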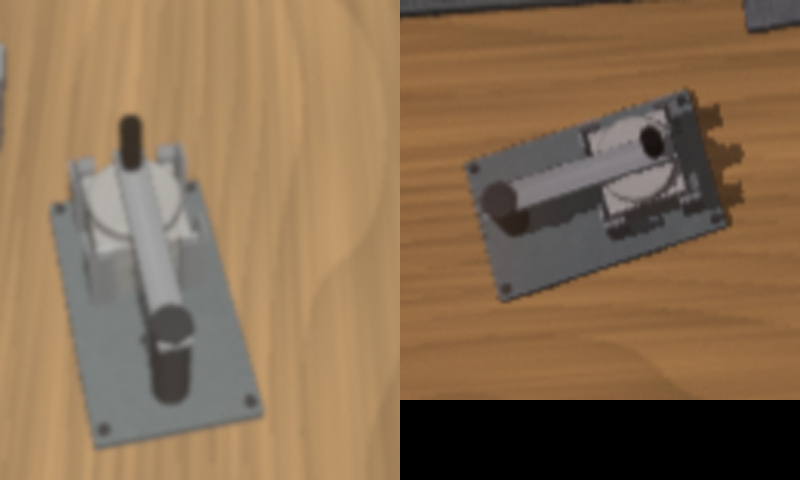

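The pictures show the three parts stacked between the guides, with the keeper bar along the middle of the stack and the gripper clear of everything.

```bash
python3 -c "
from workcell import env
print(env.job_done())"
```

```text
the job is handed in; nothing more can be done
None
```

The job is handed in at about 33 s of robot time: body, spacer and disc are stacked down in the pocket, the keeper bar was swung to its stop and released, and the jar, bowl and brush were not touched; the hand-in call gave no verdict.

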